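# Clamp a strip in the pin fixture

## Robot

A 6-joint arm with a two-finger parallel gripper is mounted at the origin on the work surface; the furniture and walls round the work are solid. World frame = base frame: x ahead of the robot, y to its left, z up, the work surface at z = 0. Lengths are in mm, angles in rad, forces in N, time in s.
With the tool pointing down it reaches from about 275 to 750 mm from the base axis. Payload 10.2 kg.
Tool frame: the origin (TCP) lies at the very end of the fingers, on their centre line; the grasp point (between the pads) lies 19 mm behind it (ctrl.tcp_to_grasp is the distance from the TCP to the grasp point, in mm); z points along the fingers, x is the direction in which the jaws open and shut, and the axes are right-handed (so a half turn about z gives the same grasp; the last joint's range is limited). The gripper opens to 85 mm and grips with 20 to 120 N. Pads are 22 mm wide; open, the fingers measure 114 mm over their backs; the gripper's body (76 mm by 85 mm) begins 54 mm behind the grasp point. The pads swing forward as they close: fully open they stand 13 mm farther back than shut.
Start: joints at [-1.553, 0.313, 1.498, -0, 1.331, -0.223], TCP at [125.188, -509.862, 231.294] pointing down, gripper open.
Joint ranges: [-2.94, 2.94], [-0.97, 2.17], [0.19, 2.56], [-1.23, 4.37], [0.02, 3.11], [-2.88, 2.88]. Speed limits (rad/s): [2.39, 2.39, 3.01, 3.14, 3.14, 3.14].

## Interface

Orientations are given as a unit quaternion [w, x, y, z].
In Python, from rig import monitor, vision, order, ctrl gives the robot as it stands. The module is installed in compiled form; this text tells all that it offers.
- The arm moves only by the shell command python3 -m pendant 'ROWS' [FORCE]. ROWS is JSON, a list that holds one entry, the list of rows, each a list of 5 numbers: the closure, from -1 (fully open) to 1 (shut), then the shift along the world's x, y, z in m, then the turn about the world's z in degrees. In form: [[[fingers, dx, dy, dz, spin], ...]]. A call has 1 to 20 rows; each row is the pose to reach, as a shift and turn from the pose commanded when the call began; what a row does not reach only later rows make up. A row lasts 1/10 s, in which the tool goes at most 50 mm and 8.59 degrees, less where a joint would pass 70% of its speed; a pose out of reach is approached as far as the arm can. A call with a gripper value outside its range is refused whole. The fingers move at their own pace and stop on an object; FORCE is the grip in N (left out, the last holds). Time passes only in rows, so rows that repeat a pose let the fingers close. It gives the time, the measured TCP pose, the force and the opening at its end, in the units of the state.
- monitor.sense(): the state, without advancing time (a new reading comes with each control period).
- vision.capture(name): name is "scene" or "top" or "wrist"; returns (picture, depth): 400x640x3 uint8, red, green, blue; 400x640 float32, mm along the optical axis (not along the pixel's ray), 0 where there is no reading.
- vision.camera_info(name): a dict with "fov_y" (degrees; the focal length in pixels is half the picture's height over the tangent of half this angle, whatever the lens; pixels are square), "cx", "cy" (the principal point, pixels), "distortion" ([k1, k2, p1, p2, k3] as OpenCV has them; the pictures are not rectified), "R" (3x3) and "t" (3): a world point X has camera coordinates R X + t; the wrist camera has in their place "hand_eye" (4x4, takes a point from camera to tool coordinates, whose origin is the TCP and whose axes are the tool frame's). Camera axes: x right, y down, z forward; pixel columns grow to the right and rows downward; lengths in mm; the calibration is good to about 2 mm. A picture is of the moment at which its call begins: read the wrist's pose just before it. camera_info takes no time and is no camera call.
- order.finish_job(): hands the job in, once; it reports no verdict.
The state is a dict: "time_s": time; "joints": joint angles; "dq": joint speeds; "tau": joint torques, N m; "eef_pos": TCP position; "ee_rot": TCP orientation; "force": force on the tool from outside, world axes, zero at the start; "wrist_torque": the same for the moment, N m; "grip_width": opening from 0.0 (shut) to 1.0 (fully open).
Only numpy, scipy, OpenCV 4.12 (cv2) and the standard library are available. Lean on these libraries where they do the work, as an engineer would, in place of code of your own. Each camera call takes 0.05 s, during which the arm holds its last target.

## Task

Lay the long thin wooden strip flat on the metal plate fixture and slide it gently home, so that its long side touches both side pins and its end touches the end pin. Then push the fixture's toggle clamp handle down past its dead point, so that the clamp stays shut by itself with its rubber pad holding the strip. Work by feel: the handle stiffens, then gives way and drops to its stop by itself; do not ram the strip against the pins or force the handle against its stop, and leave the other things on the bench where they are.

Things in the scene. Friction and masses are not known exactly. Their poses are not given: they have to be found in the camera images.
- strip: the workpiece: plain pale greyish timber strip, 34 mm wide (its x) by 190 mm long (its y) by 18 mm thick (z up), 72 g; the longest, narrowest offcut on the bench, lying flat. Origin: centre of its underside. End for end it is the same.
- fixture: aluminium plate 110 (its x) x 290 (y) x 15 mm thick, fixed to the bench, with three steel pins and a steel toggle clamp. Origin: centre of its underside, z up. The clamp stands at the -y end (right, seen from the robot), y = -144 to -54 mm; the two side pins on the +x side (away from the robot). Not the wooden jig with the red handle at the left.
- seat (a point): point on the plate's top face where the centre of the strip's underside lies when the strip is fully home; axes as the fixture's; 80 mm along +y from the fixture's origin, 15 mm up. When home the strip lies along the fixture's y and sticks out 30 mm past the plate's +y edge.
- pins: three steel pins, 10 mm diameter, 13 mm tall above the plate. Origin: 15 mm above the fixture's origin, same axes. Centres from the seat point: side pins at x = +22, y = -45 and +45 mm (fingers fit between); end pin at x = 0, y = -100 mm. So the strip slides towards +x and -y. About 5 N seats it; over 30 N on the pins is too much.
- pad: round rubber pad, 20 mm diameter, on a spring spindle at the end of the clamp's arm, which moves with the handle. Origin: centre of its lower face. Open, it stands about 89 mm above the bench over the strip's end; shut, it presses on the strip's top 25 mm from that end with about 40 N. The raised arm reaches 125 mm above the bench, on the strip's side of the handle.
- short_offcut: a bystander: shorter, wider timber offcut 45 x 140 x 19 mm, behind the clamp. Origin: centre of its underside.
- sanding_block: a bystander: sanding block 63 x 111 x 36 mm, at the left near the robot. Origin: centre of its underside.
- spring_clamp: a bystander: spring clamp 74 x 137 x 24 mm lying flat near the robot, to the right. Origin: centre of its underside.
- chisel: a bystander: chisel 25 x 243 x 27 mm lying behind the fixture. Origin: centre of its underside.
- pivot (a point): the pivot of the clamp's handle, 76 mm above the bench, 131 mm along -y from the fixture's origin; axes as the fixture's. The straight handle starts upright within 0.38 rad, its free end 136 mm from the pivot: a bar, then from 64 mm on a black grip 28 mm wide (x), 18 mm thick. Push its strip side 115 mm from the pivot: over towards -y, then down.
- clamp_base (a point): middle of the clamp's foot, on the plate 99 mm along -y from the fixture's origin; axes as the fixture's. The handle swings 1.28 rad to its stop, which lies anywhere from 0.09 rad below level to 0.43 rad above it: the handle's set angle varies. Its dead point, 0.13 rad before the stop, can only be felt. Over 35 N on the clamp or plate is too much.
- bar_pivot (a point): hinge of the clamp's arm, 69 mm along -y from the fixture's origin, 50 mm above the bench; axes as the fixture's. Feel of the handle: about 1 N at first; once the pad meets the strip it rises to 7 to 9 N at the grip, most some 0.2 rad before the dead point, fades to nothing there, and the handle drops to its stop by itself. Let go too early, it springs back.
Not all that is in view belongs to the job. Leave any pink look-alike of the strip alone.

How it is judged (in metres and radians):
On the way, in this order (a step that is already met when the one before it is completed fails the run):
1. the strip lies flat on the plate, home against all three pins (within 2 mm of the seat point along both directions, square within 0.03 rad), the pad not yet on it (x of strip in the frame of seat between -0.002 and 0.002 m and y of strip in the frame of seat between -0.002 and 0.002 m and z of strip in the frame of seat between -0.002 and 0.002 m and angle between the y axis of strip and the y axis of fixture, either way round below 0.03 rad and contact force between pad and strip below 0.5 N), for 0.2 s.
2. the pad presses on the strip with more than 20 N (contact force between pad and strip above 20 N), for 0.2 s.
At the end, for the whole second after the job is handed in: The clamp is shut past its dead point and stays so by itself, with everything at rest; the pad presses the strip with more than 20 N; the strip lies flat on the plate, its centre within 2 mm of the seat point along each of the fixture's x, y and z, square within 0.03 rad (x of strip in the frame of seat between -0.002 and 0.002 m and y of strip in the frame of seat between -0.002 and 0.002 m and z of strip in the frame of seat between -0.002 and 0.002 m and angle between the y axis of strip and the y axis of fixture, either way round below 0.03 rad and contact force between pad and strip above 20 N and linear speed of strip below 0.02 m/s and linear speed of pad below 0.01 m/s); the robot touches nothing.
It fails at once if the robot presses on the clamp or the fixture's plate with more than 35 N (contact force between any of the fingers, the arm and fixture above 35 N).
It fails at once if the strip is pressed against the pins with more than 30 N (contact force between strip and pins above 30 N).
It fails at once if a bystander is moved by more than 20 mm (distance of any of short_offcut, sanding_block, spring_clamp, chisel from where it was at the start of the episode above 0.02 m).
It also fails if it takes over 72 s, if anything falls off the work surface, if the arm or the gripper's body presses on something with over 40 N, if the wrist force passes 120 N, or if a joint passes its speed limit or range.

## Working session

There is one attempt and no reset: what is moved stays moved. The work goes in short steps, Python scripts to look and compute and a shell command to move; the robot and the scene stay as the last step left them, time stands still between calls to the robot, and variables do not carry over. Pictures are saved under pics/ and viewed, and the job is handed in when it is done.

```bash
mkdir -p pics; cat > h.py <<'E'
import numpy as np, cv2
from rig import monitor, vision, order, ctrl
def K(i,h=400):
    f=h/2/np.tan(np.radians(i['fov_y'])/2); return np.array([[f,0,i['cx']],[0,f,i['cy']],[0,0,1.]])
def save(n,p): cv2.imwrite('pics/'+n+'.png',cv2.cvtColor(p,cv2.COLOR_RGB2BGR))
def world(i,px,depth=None,z=None):
    # px list, for fixed cams; intersect plane z or use depth
    px=np.array(px,float).reshape(-1,1,2)
    n=cv2.undistortPoints(px,K(i),np.array(i['distortion'],float)).reshape(-1,2)
    R=np.array(i['R']);t=np.array(i['t'])
    out=[]
    for k,(a,b) in enumerate(n):
        d=np.array([a,b,1.]); C=-R.T@t; dw=R.T@d
        s=(np.broadcast_to(z,len(n))[k]-C[2])/dw[2] if z is not None else depth[int(px[k,0,1]+.5),int(px[k,0,0]+.5)]
        out.append(C+s*dw)
    return np.array(out)
def Rq(q):
    from scipy.spatial.transform import Rotation as Ro
    return Ro.from_quat([q[1],q[2],q[3],q[0]]).as_matrix()
def wristinfo(st=None):
    i=dict(vision.camera_info('wrist')); st=st or monitor.sense()
    H=np.array(i['hand_eye']); T=np.eye(4);T[:3,:3]=Rq(st['ee_rot']);T[:3,3]=st['eef_pos']
    W=np.linalg.inv(T@H); i['R']=W[:3,:3]; i['t']=W[:3,3]; return i
E
python3 - <<'E'
from h import *
for n in('scene','top'):
    p,d=vision.capture(n); save(n+'0',p); np.save('pics/'+n+'0.npy',d)
    print(vision.camera_info(n))
print(monitor.sense(), ctrl.tcp_to_grasp)
E
```

```text
{'fov_y': 53.225680872911425, 'cx': 322.76441107889065, 'cy': 200.1158617925901, 'distortion': array([-0.08929798,  0.        ,  0.        ,  0.        ,  0.        ]), 'R': array([[-0.57660177, -0.81699419,  0.00713435],
       [-0.6464405 ,  0.45085698, -0.61550196],
       [ 0.49964495, -0.35951145, -0.78810307]]), 't': array([249.27568068, 314.45976274, 956.87912471])}
{'fov_y': 46.912263933065354, 'cx': 313.68360730947444, 'cy': 205.27150389178712, 'distortion': array([-0.01664729,  0.        ,  0.        ,  0.        ,  0.        ]), 'R': array([[ 0.08258598, -0.99658031, -0.00268966],
       [-0.97453571, -0.080194  , -0.20940171],
       [ 0.20846992,  0.01991481, -0.977826  ]]), 't': array([ -14.22862668,  423.45263766, 1457.13180423])}
{'time_s': 0.1, 'joints': array([-1.55338282e+00,  3.13408212e-01,  1.49834163e+00, -2.23850508e-05,
        1.33095741e+00, -2.23397937e-01]), 'dq': array([ 3.01346185e-04, -2.34845110e-03, -2.46991219e-03,  2.88996830e-06,
        1.55672551e-03,  4.07741154e-04]), 'tau': array([ 2.93162040e-03, -4.12901402e+01, -2.60141283e+01, -1.53627939e-04,
        2.99533815e-03,  2.25453482e-05]), 'eef_pos': array([ 125.18754632, -509.63693817,  230.79237537]), 'ee_rot': array([-4.25640279e-04,  7.86922971e-01, -6.17050992e-01, -3.59903454e-04]), 'force': array([0.0894155 , 1.27683937, 0.24453575]), 'wrist_torque': array([-0.06712531, -0.00606706, -0.00086316]), 'grip_width': 1.0040990810843198} 18.700000000000003
```

View pics/top0.png

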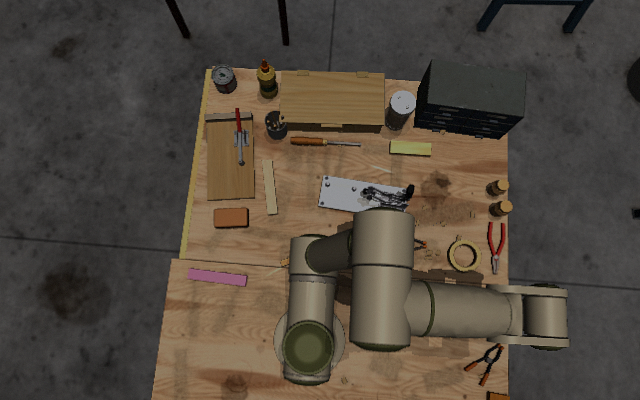

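View pics/scene0.png

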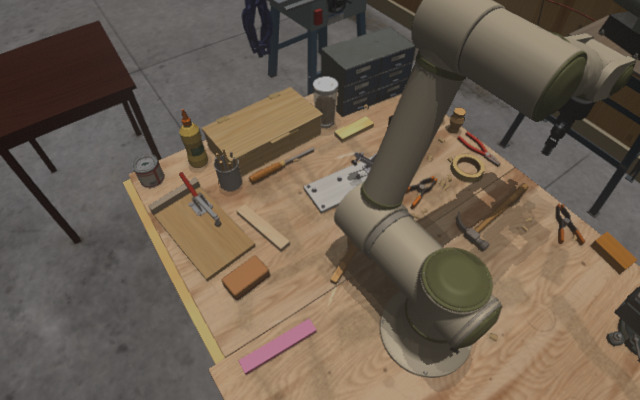

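In the top view, three things could be the strip:
- **Pale timber at (270,187):** it is the longest and narrowest, so it fits.
- **Pink look-alike at (217,277):** leave it alone.
- **Short wide offcut at (411,148), behind the clamp:** a bystander.

The fixture is at (365,195). I'll confirm in an enlarged crop.

```bash
python3 - <<'E'
from h import *
p=cv2.imread('pics/top0.png'); 
cv2.imwrite('pics/c1.png',cv2.resize(p[140:230,240:300],None,fx=6,fy=6,interpolation=cv2.INTER_CUBIC))
cv2.imwrite('pics/c2.png',cv2.resize(p[165:225,310:420],None,fx=7,fy=7,interpolation=cv2.INTER_CUBIC))
E
```

```text
(no output)
```

View pics/c1.png

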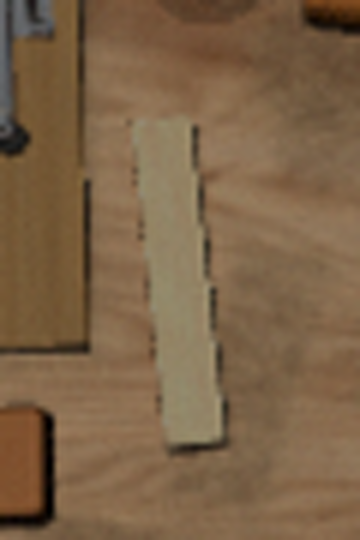

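View pics/c2.png

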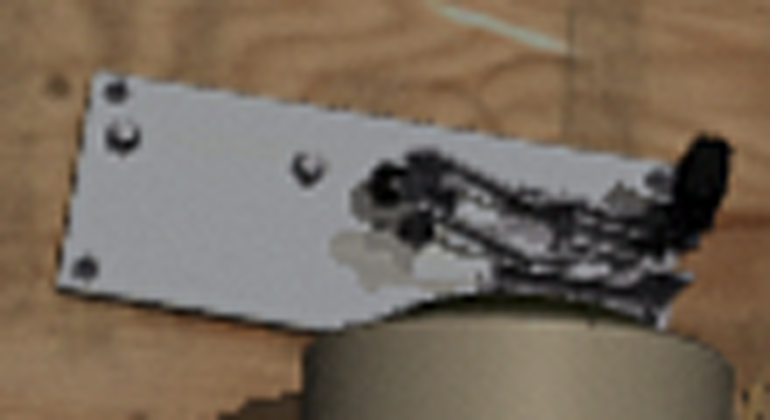

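The crop shows the plain pale strip with corners at about (262,160), (272,160), (277,214) and (268,214). The fixture plate corners are at (323.5,175.5) and (318,206.5).

```bash
python3 - <<'E'
from h import *
i=vision.camera_info('top')
o=np.array([240,140])
c=np.array([(132,120),(193,120),(224,442),(166,446)])/6+o-.4
w=world(i,c,z=18); print(w.round(1), w.mean(0)); 
print([np.linalg.norm(w[k]-w[(k+1)%4]) for k in range(4)])
a=(w[0]+w[1])/2-(w[2]+w[3])/2; print('strip ang from x',np.degrees(np.arctan2(a[1],a[0])))
f=np.array([(95,72),(58,290),(320,330),(668,160)])/7+[310,165]-.4
w=world(i,f,z=15);print(w.round(1))
pins=np.array([(122,128),(308,162)])/7+[310,165]-.4
w=world(i,pins,z=28);print('pins',w.round(1)); d=w[0]-w[1]; print(np.linalg.norm(d),np.degrees(np.arctan2(d[1],d[0]))-90)
E
```

```text
[[572.3 210.4  18. ]
 [575.1 176.   18. ]
 [392.  140.1  18. ]
 [387.1 171.7  18. ]] [481.64075418 174.55792662  18.        ]
[np.float64(34.508161669255635), np.float64(186.61744002775072), np.float64(32.01475680607749), np.float64(189.17449032528916)]
strip ang from x 11.441387679188026
[[ 536.6   -2.    15. ]
 [ 428.1    7.1   15. ]
 [ 419.  -118.    15. ]
 [ 515.5 -278.9   15. ]]
pins [[ 506.4  -17.    28. ]
 [ 497.  -106.2   28. ]]
89.75497518890184 -6.007320974400912
```

```bash
python3 -m pendant '[[[-1,0,0,0.10,0],[-1,0.05,0.05,0.11,0],[-1,0.33,0.38,0.11,0],[-1,0.33,0.38,0.11,0],[-1,0.33,0.38,0.11,0],[-1,0.33,0.38,0.11,0],[-1,0.33,0.38,0.11,0],[-1,0.33,0.38,0.11,0],[-1,0.33,0.38,0.11,0],[-1,0.33,0.38,0.11,0],[-1,0.33,0.38,0.11,0],[-1,0.33,0.38,0.11,0],[-1,0.33,0.38,0.11,0],[-1,0.33,0.38,0.11,0],[-1,0.33,0.38,0.11,0],[-1,0.33,0.38,0.11,0]]]'
python3 - <<'E'
from h import *
s=monitor.sense(); print(s['time_s'],s['eef_pos'],s['joints'],s['force'])
i=wristinfo(s); p,d=vision.capture('wrist'); save('w1',p); np.save('pics/w1.npy',d)
import pickle; pickle.dump(i,open('pics/w1.pkl','wb')); print(i)
E
```

```text
time_s: 1.7
eef_pos: [454.7, -130.7, 341.3]
ee_rot: [0.0, 0.786, -0.618, -0.0]
force: [0.7, -0.7, 0.5]
grip_width: 0.999
1.7 [ 454.69958673 -130.71501342  341.28101283] [-5.28241806e-01  1.39787944e-01  1.43185815e+00 -8.68429280e-05
  1.57000948e+00  8.03443446e-01] [ 0.73286655 -0.71864579  0.46836508]
{'fov_y': 70.26353916951376, 'cx': 319.39905283080793, 'cy': 197.07350528602447, 'distortion': array([-0.03870077,  0.        ,  0.        ,  0.        ,  0.        ]), 'hand_eye': array([[ 9.99999659e-01, -7.84310220e-04,  2.59100619e-04,
         9.23017332e-01],
       [ 6.73385015e-04,  9.55751439e-01,  2.94174663e-01,
        -7.49735804e+01],
       [-4.78359985e-04, -2.94174388e-01,  9.55751642e-01,
        -1.43613149e+02],
       [ 0.00000000e+00,  0.00000000e+00,  0.00000000e+00,
         1.00000000e+00]]), 'R': array([[ 2.36184895e-01, -9.71708006e-01,  4.97256113e-04],
       [-9.28716123e-01, -2.25584629e-01,  2.94275275e-01],
       [-2.85837468e-01, -6.99651849e-02, -9.55720574e-01]]), 't': array([-235.52093303,  321.77849648,  606.30755526])}
```

View pics/w1.png

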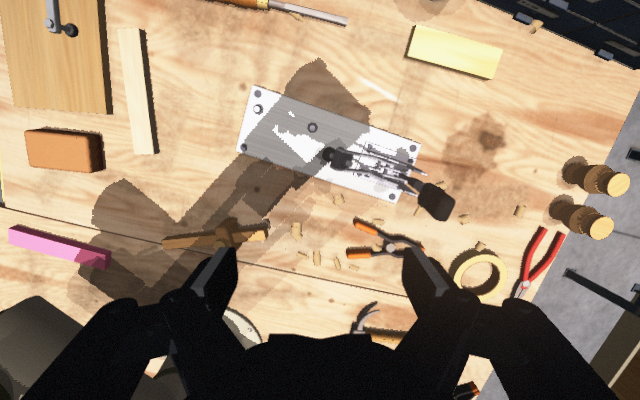

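The wrist view shows the strip from (120,28) to (157,153). The whole fixture is in view: corners (252,86), (418,143), (404,203) and (237,152), side pins (257,109) and (312,127), and the grip near (437,203).

```bash
python3 - <<'E'
from h import *
p=cv2.imread('pics/w1.png'); 
cv2.imwrite('pics/c3.png',cv2.resize(p[75:225,230:460],None,fx=3.4,fy=3.4,interpolation=cv2.INTER_CUBIC))
cv2.imwrite('pics/c4.png',cv2.resize(p[20:165,105:175],None,fx=4,fy=4,interpolation=cv2.INTER_CUBIC))
E
```

```text
(no output)
```

View pics/c3.png

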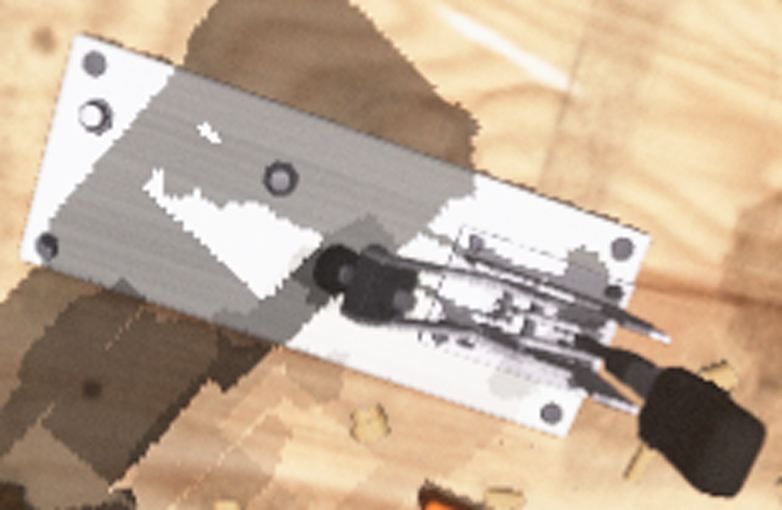

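View pics/c4.png

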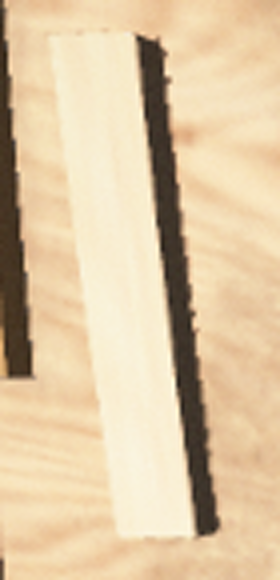

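```bash
python3 - <<'E'
from h import *
import pickle
from scipy.spatial.transform import Rotation
def fit(L,W):
    L=np.array(L,float);W=np.array(W,float)[:,:2];a=L.mean(0);b=W.mean(0)
    H=(L-a).T@(W-b); th=np.arctan2(H[0,1]-H[1,0],H[0,0]+H[1,1])
    R=np.array([[np.cos(th),-np.sin(th)],[np.sin(th),np.cos(th)]]); t=b-R@a
    print('yaw',np.degrees(th),'org',t.round(1),'res',(W-(L@R.T+t)).round(1).tolist())
    return th,t,R
i=pickle.load(open('pics/w1.pkl','rb')); it=vision.camera_info('top')
f=lambda a,s,o:np.array(a,float)/s+o-.4
c=f([(49,36),(135,33),(195,535),(118,536)],4,[105,20])
w=world(i,c,z=18); print(w.round(1)); fit([(-17,95),(17,95),(17,-95),(-17,-95)],w)
w=world(it,f([(132,120),(193,120),(224,442),(166,446)],6,[240,140]),z=18); fit([(-17,95),(17,95),(17,-95),(-17,-95)],w)
w=world(i,f([(80,35),(650,235),(565,436),(22,260)],3.4,[230,75]),z=15); fit([(55,145),(55,-145),(-55,-145),(-55,145)],w)
w=world(i,f([(94,115),(281,178)],3.4,[230,75]),z=28); print(w);fit([(22,125),(22,35)],w)
w=world(it,f([(122,128),(308,162)],7,[310,165]),z=28);fit([(22,125),(22,35)],w)
w=world(it,f([(95,72),(58,290),(668,160)],7,[310,165]),z=15);fit([(55,145),(-55,145),(55,-145)],w)
# depth based handle
d=np.load('pics/w1.npy')
g=[(428,185),(437,203),(445,212),(415,178),(420,190),(440,192),(450,205)]
print(np.c_[g,world(i,g,depth=d)].round(0))
E
```

```text
[[573.1 209.3  18. ]
 [581.  176.8  18. ]
 [396.9 138.4  18. ]
 [388.9 170.5  18. ]]
yaw -78.11869809320652 org [485.  173.7] res [[-1.3, -0.7], [-0.4, 0.1], [1.4, 0.8], [0.4, -0.3]]
yaw -78.70628478539368 org [481.6 174.6] res [[0.8, 0.6], [-3.0, -0.5], [0.2, 0.8], [2.0, -0.9]]
yaw -4.807715966405959 org [ 474.1 -142.4] res [[-1.0, -2.6], [-0.9, 2.8], [1.3, 2.0], [0.6, -2.2]]
[[ 507.51761578  -20.35426729   28.        ]
 [ 500.17193093 -109.26073119   28.        ]]
yaw -4.7231991894270235 org [ 475.3 -142.7] res [[-0.0, -0.4], [0.0, 0.4]]
yaw -6.007320974400908 org [ 471.5 -138.9] res [[-0.0, -0.1], [0.0, 0.1]]
yaw -4.093918008735378 org [ 471.7 -138.1] res [[-0.3, -4.5], [0.9, -3.3], [-0.7, 7.8]]
[[ 428.  185.  476. -259.  162.]
 [ 437.  203.  467. -254.  207.]
 [ 445.  212.  461. -263.  213.]
 [ 415.  178.  456. -304.   -0.]
 [ 420.  190.  463. -262.  137.]
 [ 440.  192.  476. -261.  192.]
 [ 450.  205.  470. -265.  213.]]
```

```bash
python3 -m pendant '[[[-0.2,0.037,0.306,0,-2],[-0.2,0.037,0.306,0,-2],[-0.2,0.037,0.306,0,-2],[-0.2,0.037,0.306,0,-2],[-0.2,0.037,0.306,0,-2],[-0.2,0.037,0.306,0,-2],[-0.2,0.037,0.306,0,-2],[-0.2,0.037,0.306,-0.24,-2],[-0.2,0.037,0.306,-0.24,-2],[-0.2,0.037,0.306,-0.24,-2],[-0.2,0.037,0.306,-0.24,-2],[-0.2,0.037,0.306,-0.24,-2],[-0.2,0.037,0.306,-0.24,-2],[-0.2,0.037,0.306,-0.24,-2]]]' 
python3 - <<'E'
from h import *
import pickle
s=monitor.sense(); print(s['time_s'],s['eef_pos'],s['joints'],s['force'],s['grip_width'])
i=wristinfo(s); p,d=vision.capture('wrist'); save('w2',p); pickle.dump((i,d),open('pics/w2.pkl','wb'))
p,d=vision.capture('top'); save('t2',p); 
E
```

```text
time_s: 3.15
eef_pos: [492.9, 175.5, 102.6]
ee_rot: [-0.0, 0.776, -0.631, 0.0]
force: [0.9, 0.8, 1.4]
grip_width: 0.602
3.15 [492.92401831 175.49097192 102.56897893] [ 1.17930773e-01  4.47686741e-01  1.66703631e+00 -1.10874235e-04
  1.02606701e+00  1.48383115e+00] [0.86246734 0.75810106 1.3684352 ] 0.6021107335176705
```

View pics/w2.png

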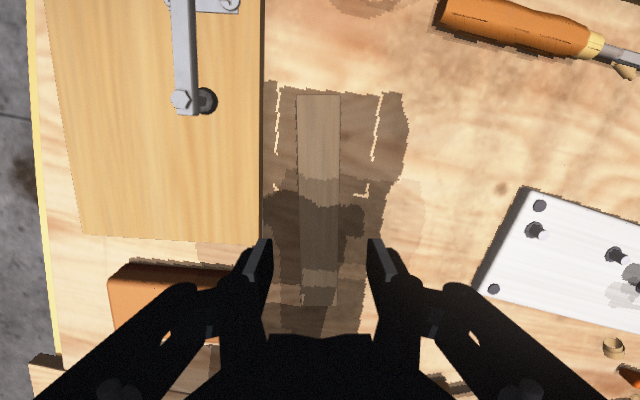

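View pics/t2.png

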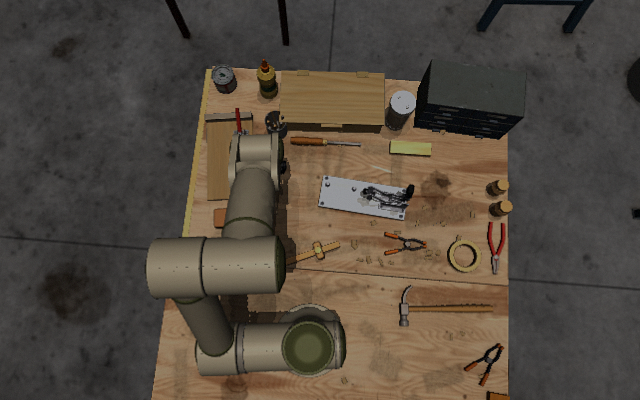

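The strip lies centred between the fingers and parallel to them: far end at row 96, near end at about row 305, columns 297-341. The jig's edge is at column 262, so I'll keep the opening small. Next I refine the strip and fixture poses.

```bash
cat >> h.py <<'E'
def fit(L,W):
    L=np.array(L,float);W=np.array(W,float)[:,:2];a=L.mean(0);b=W.mean(0)
    H=(L-a).T@(W-b); th=np.arctan2(H[0,1]-H[1,0],H[0,0]+H[1,1])
    R=np.array([[np.cos(th),-np.sin(th)],[np.sin(th),np.cos(th)]]); t=b-R@a
    print('yaw',np.degrees(th).round(2),'org',t.round(1),'res',(W-(L@R.T+t)).round(1).tolist())
    return th,t,R
E
python3 - <<'E'
from h import *
import pickle
i,d=pickle.load(open('pics/w2.pkl','rb'))
w=world(i,[(297,96),(341,96),(336,305),(302,305)],z=18); print(w.round(1)); fit([(-17,95),(17,95),(17,-95),(-17,-95)],w)
w=world(i,[(200,180),(250,230)],depth=d);print('jig',w)
p=cv2.imread('pics/t2.png'); 
cv2.imwrite('pics/c5.png',cv2.resize(p[165:225,310:420],None,fx=7,fy=7,interpolation=cv2.INTER_CUBIC))
p=cv2.imread('pics/w2.png'); 
cv2.imwrite('pics/c6.png',cv2.resize(p[80:320,260:380],None,fx=2.4,fy=2.4,interpolation=cv2.INTER_CUBIC))
E
```

```text
[[573.2 208.5  18. ]
 [580.  175.7  18. ]
 [395.3 138.   18. ]
 [388.7 169.9  18. ]]
yaw -78.32 org [484.3 173. ] res [[-0.7, -0.4], [-0.8, 0.1], [0.6, 0.9], [0.9, -0.6]]
jig [[492.45624254 275.39952182  18.48869506]
 [456.51210193 228.61102313  18.79016484]]
```

View pics/c5.png

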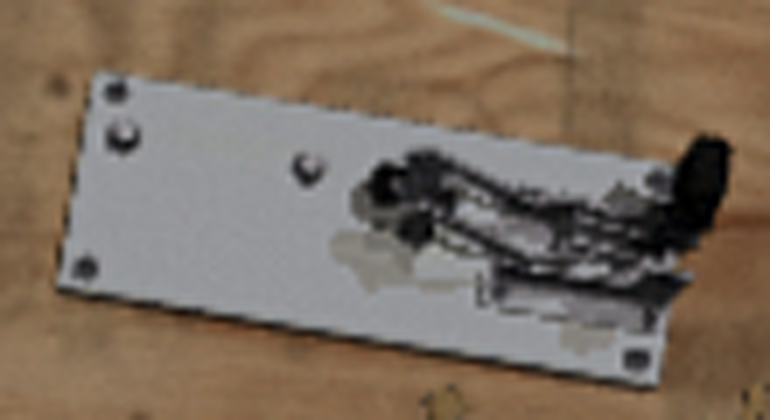

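View pics/c6.png

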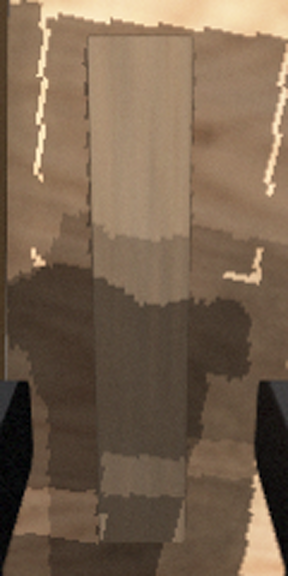

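```bash
python3 -m pendant '[[[-0.1,0,0,-0.045,0],[-0.1,0,0,-0.08,0],[-0.1,0,0,-0.09,0],[-0.1,0,0,-0.096,0],[-0.1,0,0,-0.099,0],[-0.1,0,0,-0.099,0],[1,0,0,-0.099,0],[1,0,0,-0.099,0],[1,0,0,-0.099,0],[1,0,0,-0.099,0],[1,0,0,-0.099,0],[1,0,0,-0.099,0]]]' 50
python3 - <<'E'
from h import *
it=vision.camera_info('top')
f=lambda a,s,o:np.array(a,float)/s+o-.4
w=world(it,f([(95,72),(672,164),(657,385),(58,290)],7,[310,165]),z=15); fit([(55,145),(55,-145),(-55,-145),(-55,145)],w)
s=monitor.sense(); print(s['eef_pos'],s['force'],s['grip_width'],s['wrist_torque'])
E
```

```text
time_s: 4.45
eef_pos: [493.1, 176.3, 3.8]
ee_rot: [-0.001, 0.776, -0.631, 0.001]
force: [-1.9, 0.3, 6.7]
grip_width: 0.383
yaw -4.41 org [ 471.  -138.5] res [[-0.4, -3.8], [-1.0, 6.4], [0.6, 0.6], [0.8, -3.2]]
[493.13266943 176.26538811   3.75750992] [-1.85461575  0.28054156  6.6760491 ] 0.38258179632444805 [-0.0231572   0.17159034 -0.09074258]
```

```bash
python3 -m pendant '[[[1,0,0,0.03,0],[1,0,0,0.08,0],[1,0,0,0.11,0],[1,0,-0.04,0.11,8],[1,-0.012,-0.08,0.11,16],[1,-0.012,-0.12,0.11,24],[1,-0.012,-0.169,0.11,32],[1,-0.012,-0.169,0.11,40],[1,-0.012,-0.169,0.11,48],[1,-0.012,-0.169,0.11,56],[1,-0.012,-0.169,0.11,64],[1,-0.012,-0.169,0.11,70],[1,-0.012,-0.169,0.11,73.5],[1,-0.012,-0.169,0.11,73.5],[1,-0.012,-0.169,0.11,73.5]]]'
python3 - <<'E'
from h import *
import pickle
s=monitor.sense(); print(s['eef_pos'],s['force'],s['grip_width'],s['joints'])
R=Rq(s['ee_rot']);print('toolx yaw',np.degrees(np.arctan2(R[1,0],R[0,0])))
i=wristinfo(s); p,d=vision.capture('wrist'); save('w3',p); pickle.dump((i,d),open('pics/w3.pkl','wb'))
E
```

```text
time_s: 5.95
eef_pos: [480.3, 7.1, 112.6]
ee_rot: [0.0, 0.999, -0.042, 0.0]
force: [-0.6, -0.2, -1.5]
grip_width: 0.384
[480.25379888   7.10864928 112.61289859] [-0.59658952 -0.2069622  -1.46508538] 0.38446509924490424 [-2.29759216e-01  3.50890370e-01  1.78419759e+00 -1.70694544e-05
  1.00598474e+00 -1.45916835e-01]
toolx yaw -4.80328998405108
```

View pics/w3.png

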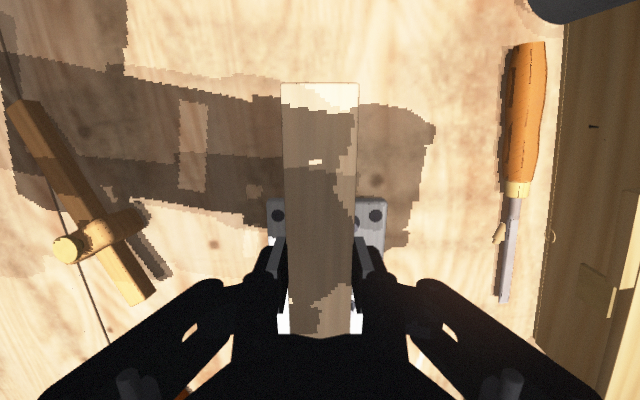

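The strip is held straight (columns 281-358 at its far end). The plate's +y edge shows with corners near (268,200) and (384,200). I'll enlarge it to measure.

```bash
python3 - <<'E'
from h import *
p=cv2.imread('pics/w3.png'); 
cv2.imwrite('pics/c7.png',cv2.resize(p[180:260,250:400],None,fx=5.2,fy=5.2,interpolation=cv2.INTER_CUBIC))
E
```

```text
(no output)
```

View pics/c7.png

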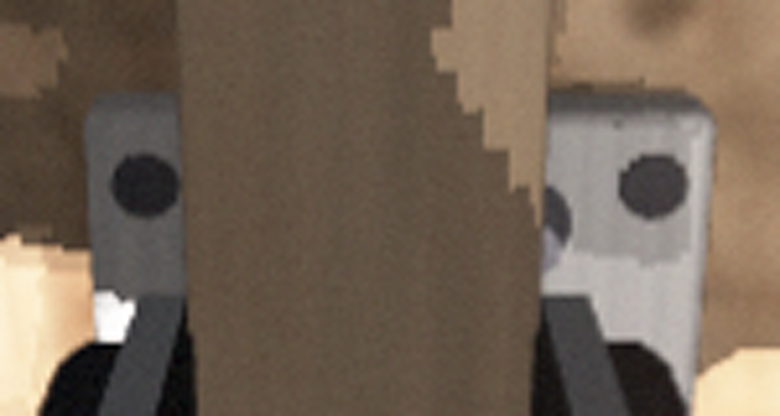

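```bash
python3 - <<'E'
from h import *
import pickle
i,d=pickle.load(open('pics/w3.pkl','rb'))
f=lambda a,s,o:np.array(a,float)/s+o-.4
w=world(i,f([(87,118),(713,116)],5.2,[250,180]),z=15);print(w);fit([(-55,145),(55,145)],w)
w=world(i,f([(87,92),(713,92)],5.2,[250,180]),z=0);print(w);fit([(-55,145),(55,145)],w)
b=world(i,f([(145,185),(653,187)],5.2,[250,180]),z=15);print(b, np.degrees(np.arctan2(*(b[1]-b[0])[1::-1])))
it=vision.camera_info('top')
print('top bolts',world(it,f([(117,90),(84,267),(657,182),(635,360)],7,[310,165]),z=15))
import pickle
i=pickle.load(open('pics/w1.pkl','rb'))
bw=world(i,f([(94,64),(47,245),(622,248),(551,412)],3.4,[230,75]),z=15);print('w1 bolts',bw)
w=world(i,f([(94,115),(281,178)],3.4,[230,75]),z=28)
i3,d=pickle.load(open('pics/w3.pkl','rb'))
print('strip end',world(i3,[(281,83),(358,83)],depth=d), d[100,320])
E
```

```text
[[432.76666625   6.03117685  15.        ]
 [540.11672129  -2.73582144  15.        ]]
yaw -4.67 org [ 474.6 -142.9] res [[1.1, -0.1], [-1.1, 0.1]]
[[430.11707525   6.29543355   0.        ]
 [543.51582596  -3.34345802   0.        ]]
yaw -4.86 org [ 474.5 -143. ] res [[-1.9, 0.2], [1.9, -0.2]]
[[441.1467513   -7.02035509  15.        ]
 [529.45079982 -14.91769705  15.        ]] -5.110566852809811
top bolts [[ 528.51206295  -13.20851221   15.        ]
 [ 440.28198773   -4.27143147   15.        ]
 [ 504.25171984 -274.10922974   15.        ]
 [ 416.77764799 -267.36949583   15.        ]]
w1 bolts [[ 529.20211041  -13.64469618   15.        ]
 [ 442.09933833   -6.19914465   15.        ]
 [ 506.63610793 -277.42119725   15.        ]
 [ 419.06194439 -269.30304249   15.        ]]
strip end [[471.09262201  93.52955599 125.46393786]
 [503.84818654  90.5560862  127.82986988]] 122.60691
```

```bash
python3 -m pendant '[[[1,0,0,-0.04,0],[1,0,0,-0.062,0],[1,0,0,-0.064,0],[1,-0.0035,-0.02,-0.064,0],[1,-0.0035,-0.04,-0.064,0],[1,-0.0035,-0.052,-0.064,0],[1,-0.0035,-0.052,-0.064,0],[1,-0.0035,-0.052,-0.08,0],[1,-0.0035,-0.052,-0.088,0],[1,-0.0035,-0.052,-0.09,0],[1,-0.0035,-0.052,-0.09,0]]]'
python3 - <<'E'
from h import *
import pickle
s=monitor.sense(); print(s['eef_pos'],s['force'],s['grip_width'])
i=wristinfo(s); p,d=vision.capture('wrist'); save('w4',p); pickle.dump((i,d),open('pics/w4.pkl','wb'))
p,d=vision.capture('scene'); save('s4',p); cv2.imwrite('pics/c8.png',cv2.resize(cv2.imread('pics/s4.png')[130:260,280:460],None,fx=4.4,fy=4.4,interpolation=cv2.INTER_CUBIC))
E
```

```text
time_s: 7.1
eef_pos: [476.7, -44.5, 22.3]
ee_rot: [-0.0, 0.999, -0.041, -0.0]
force: [0.2, 0.4, -1.5]
grip_width: 0.383
[476.7025846  -44.49199203  22.34847196] [ 0.1842903   0.43318732 -1.53885524] 0.38269369055640695
```

View pics/w4.png

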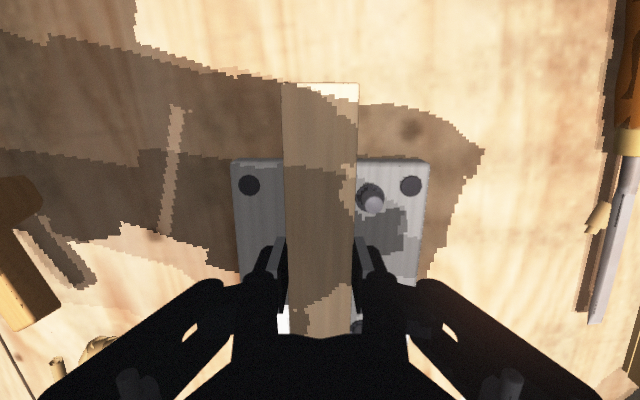

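View pics/c8.png

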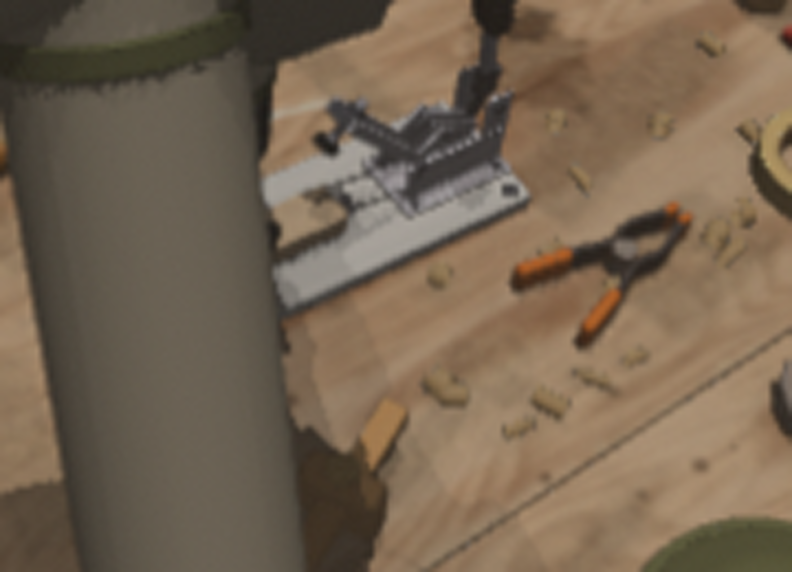

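The strip hovers just above the plate beside the side pin (pin at (372,198), strip edge at column 357), and the pad is clear above its end. Lowering by feel.

```bash
python3 -m pendant '[[[1,0,0,-0.001,0],[1,0,0,-0.002,0],[1,0,0,-0.003,0],[1,0,0,-0.003,0]]]'; python3 -m pendant '[[[1,0,0,-0.0005,0],[1,0,0,-0.001,0],[1,0,0,-0.001,0]]]'
```

```text
time_s: 7.6
eef_pos: [476.6, -44.9, 19.2]
ee_rot: [-0.0, 0.999, -0.041, -0.0]
force: [-0.1, -0.2, -1.1]
grip_width: 0.382
time_s: 7.9
eef_pos: [476.7, -44.9, 18.7]
ee_rot: [0.0, 0.999, -0.041, 0.0]
force: [-2.7, -0.6, 5.3]
grip_width: 0.386
```

```bash
python3 -m pendant '[[[1,0.001,0,0,0],[1,0.002,0,0,0],[1,0.003,0,0,0],[1,0.004,0,0,0],[1,0.004,0,0,0]]]'; python3 -m pendant '[[[1,0.0005,0,0,0],[1,0.001,0,0,0],[1,0.001,0,0,0]]]'
```

```text
time_s: 8.4
eef_pos: [480.7, -44.9, 18.7]
ee_rot: [0.0, 0.999, -0.041, -0.0]
force: [-2.6, -0.1, 5.5]
grip_width: 0.383
time_s: 8.7
eef_pos: [481.6, -44.9, 18.7]
ee_rot: [0.0, 0.999, -0.041, -0.0]
force: [-3.1, 0.2, 7.0]
grip_width: 0.379
```

```bash
for k in 1 2; do python3 -m pendant '[[[1,0.0005,0,0,0],[1,0.0005,0,0,0]]]'; done
```

```text
time_s: 8.9
eef_pos: [482.0, -44.9, 18.7]
ee_rot: [0.0, 0.999, -0.041, -0.0]
force: [-4.1, -1.0, 7.3]
grip_width: 0.382
time_s: 9.1
eef_pos: [482.0, -44.9, 18.7]
ee_rot: [-0.0, 0.999, -0.041, -0.001]
force: [-7.1, -0.5, 9.3]
grip_width: 0.383
```

```bash
python3 -m pendant '[[[1,-0.0001,-0.001,0,0],[1,-0.0002,-0.002,0,0],[1,-0.0003,-0.003,0,0],[1,-0.0004,-0.004,0,0],[1,-0.0005,-0.005,0,0],[1,-0.0005,-0.005,0,0]]]'; python3 -m pendant '[[[1,0,-0.0005,0,0],[1,0,-0.001,0,0],[1,0,-0.001,0,0]]]'
```

```text
time_s: 9.7
eef_pos: [481.8, -49.0, 18.7]
ee_rot: [-0.001, 0.999, -0.041, -0.001]
force: [-3.3, 6.5, 8.5]
grip_width: 0.383
time_s: 10.0
eef_pos: [481.7, -49.8, 18.7]
ee_rot: [-0.001, 0.999, -0.041, -0.001]
force: [-3.2, 7.5, 9.6]
grip_width: 0.381
```

```bash
for k in 1 2; do python3 -m pendant '[[[1,0,-0.0005,0,0],[1,-0.0001,-0.001,0,0],[1,-0.0001,-0.001,0,0]]]'; done
```

```text
time_s: 10.3
eef_pos: [481.6, -50.8, 18.7]
ee_rot: [-0.001, 0.999, -0.041, -0.001]
force: [-4.4, 8.1, 7.8]
grip_width: 0.381
time_s: 10.6
eef_pos: [481.6, -51.9, 18.7]
ee_rot: [-0.001, 0.999, -0.041, -0.001]
force: [-3.4, 7.6, 10.0]
grip_width: 0.382
```

```bash
for k in 1 2 3; do python3 -m pendant '[[[1,0,-0.0005,0,0],[1,0,-0.0005,0,0]]]'; done
```

```text
time_s: 10.8
eef_pos: [481.5, -52.3, 18.8]
ee_rot: [-0.001, 0.999, -0.041, -0.001]
force: [-3.3, 7.8, 10.5]
grip_width: 0.386
time_s: 11.0
eef_pos: [481.5, -52.6, 18.7]
ee_rot: [-0.001, 0.999, -0.041, -0.001]
force: [-4.6, 9.5, 9.1]
grip_width: 0.384
time_s: 11.2
eef_pos: [481.4, -52.7, 18.7]
ee_rot: [-0.001, 0.999, -0.041, -0.001]
force: [-3.1, 12.0, 10.9]
grip_width: 0.382
```

```bash
python3 -m pendant '[[[1,0.0003,-0.0003,0,0],[1,0.0003,-0.0003,0,0]]]'
python3 - <<'E'
from h import *
import pickle
s=monitor.sense(); print(s['eef_pos'],s['force'],s['wrist_torque'])
i=wristinfo(s); p,d=vision.capture('wrist'); save('w5',p); pickle.dump((i,d),open('pics/w5.pkl','wb'))
cv2.imwrite('pics/c9.png',cv2.resize(cv2.imread('pics/w5.png')[60:260,230:450],None,fx=3,fy=3,interpolation=cv2.INTER_CUBIC))
E
```

```text
time_s: 11.4
eef_pos: [481.5, -52.7, 18.7]
ee_rot: [-0.002, 0.999, -0.041, -0.001]
force: [-5.3, 14.0, 12.3]
grip_width: 0.383
[481.47811289 -52.72559959  18.72478795] [-5.32337175 13.95638077 12.31474908] [ 2.24858563  0.66410572 -0.1787588 ]
```

View pics/c9.png

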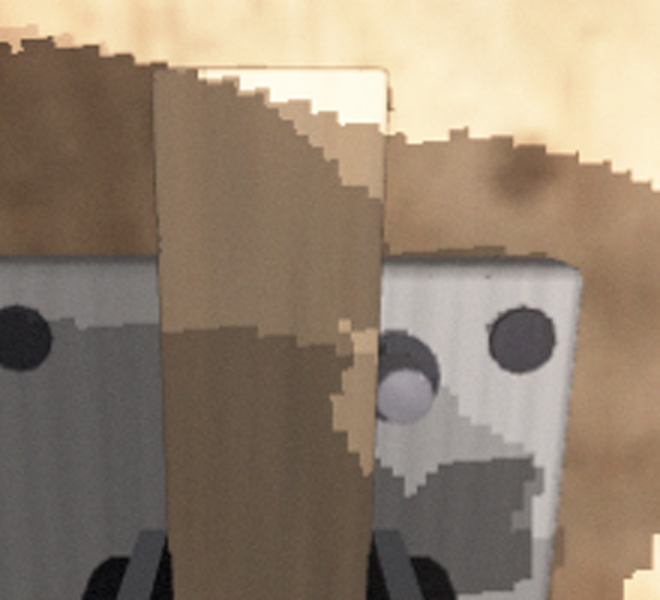

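```bash
python3 -m pendant '[[[1,0,0.0003,0.0006,0],[0.1,0,0.0003,0.0008,0],[-0.05,0,0.0003,0.001,0],[-0.05,0,0.0003,0.001,0],[-0.05,0,0.0003,0.001,0]]]'
python3 - <<'E'
from h import *
import pickle
f=lambda a,s,o:np.array(a,float)/s+o-.4
i,d=pickle.load(open('pics/w5.pkl','rb'))
a=world(i,f([(154,68),(388,68)],3,[230,60]),z=33);b=world(i,f([(383,265),(570,265)],3,[230,60]),z=15);c=world(i,f([(162,340),(378,340)],3,[230,60]),z=33)
print(a,b,c,sep='\n')
v=np.array([np.cos(np.radians(4.95)),-np.sin(np.radians(4.95))]);u=np.array([-v[1],v[0]])
S=np.array([481.3,-62.7])
for q in (a,b,c): print(np.c_[(q[:,:2]-S)@v,(q[:,:2]-S)@u].round(1))
s=monitor.sense();print(s['force'],s['grip_width'])
E
```

```text
time_s: 11.95
eef_pos: [482.4, -54.5, 19.3]
ee_rot: [0.0, 0.999, -0.041, 0.0]
force: [0.2, 0.3, -0.4]
grip_width: 0.528
[[472.40184762  33.83235294  33.        ]
 [505.5949615   31.04928207  33.        ]]
[[505.70728164   0.72949724  15.        ]
 [537.97865254  -1.85832888  15.        ]]
[[468.88465879  -5.54292467  33.        ]
 [502.24788832  -8.32254834  33.        ]]
[[-17.2  95.4]
 [ 16.1  95.5]]
[[18.8 65.3]
 [51.2 65.5]]
[[-17.3  55.9]
 [ 16.2  56. ]]
[ 0.23535635  0.30969133 -0.42441668] 0.5277241697512033
```

```bash
python3 -m pendant '[[[-0.05,0,0,0.02,0],[-0.05,0,0.02,0.06,0],[-0.05,0,0.06,0.11,0],[-0.05,0,0.10,0.16,0],[-0.05,0,0.10,0.19,0],[-0.05,0,0.10,0.19,0],[-0.05,0,0.10,0.19,0]]]'
python3 - <<'E'
from h import *
import pickle
s=monitor.sense(); print(s['eef_pos'])
i=wristinfo(s); p,d=vision.capture('wrist'); save('w6',p); pickle.dump((i,d),open('pics/w6.pkl','wb'))
p,d=vision.capture('top'); save('t6',p); cv2.imwrite('pics/t6c.png',cv2.resize(cv2.imread('pics/t6.png')[155:225,300:420],None,fx=6.5,fy=6.5,interpolation=cv2.INTER_CUBIC))
E
```

```text
time_s: 12.65
eef_pos: [482.6, 45.8, 210.1]
ee_rot: [0.0, 0.999, -0.041, 0.001]
force: [-0.0, -0.5, 0.6]
grip_width: 0.526
[482.64551526  45.80205364 210.11665126]
```

View pics/w6.png

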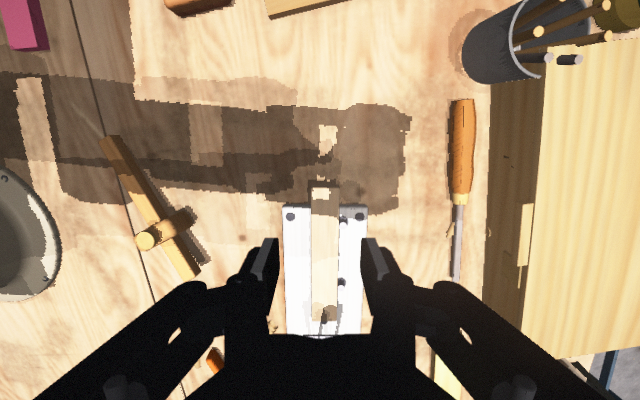

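View pics/t6c.png

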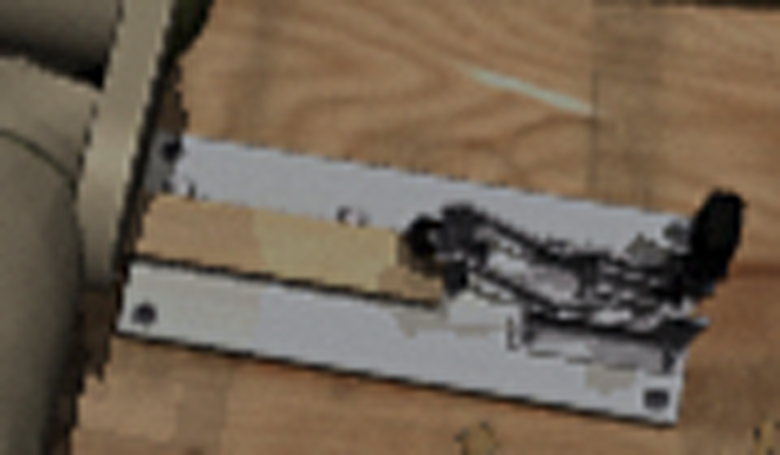

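```bash
python3 - <<'E'
from h import *
cv2.imwrite('pics/c10.png',cv2.resize(cv2.imread('pics/w6.png')[175:340,270:380],None,fx=3.6,fy=3.6,interpolation=cv2.INTER_CUBIC))
cv2.imwrite('pics/c10.png',cv2.resize(cv2.imread('pics/w6.png')[175:340,270:380],None,fx=3.6,fy=3.6,interpolation=cv2.INTER_CUBIC))
E
```

```text
(no output)
```

View pics/c10.png

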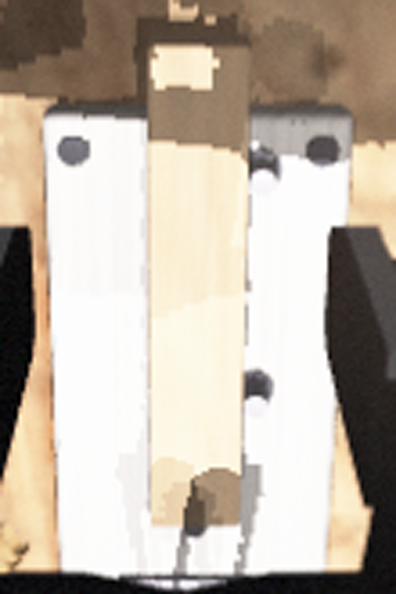

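```bash
python3 - <<'E'
from h import *
import pickle
i,d=pickle.load(open('pics/w6.pkl','rb'))
f=lambda a:np.array(a,float)/3.6+[270,175]-.4
th,t,R=fit([(-17,95),(17,95),(17,-95),(-17,-95)],world(i,f([(150,44),(250,45),(244,525),(150,525)]),z=33))
pt=world(i,f([(264,182),(257,406)]),z=28)[:,:2]
print('pins in strip frame',(pt-t)@R)
pc=world(i,f([(44,112),(351,110)]),z=15)[:,:2]; print('plate corners in strip',(pc-t)@R)
E
```

```text
yaw -4.7 org [481.2 -61.9] res [[0.8, 0.1], [-0.8, -0.1], [1.0, -0.1], [-0.9, 0.1]]
pins in strip frame [[ 22.4010804   44.66628747]
 [ 22.11002771 -45.23809141]]
plate corners in strip [[-54.02528603  65.72726325]
 [ 53.41654666  66.35439774]]
```

The strip measures home. In its own frame the pins sit at (22.4, 44.7) and (22.1, -45.2), against 22, ±45 expected. Next I measure the handle's lean from the first wrist depth image.

```bash
python3 - <<'E'
from h import *
import pickle
i=pickle.load(open('pics/w1.pkl','rb')); d=np.load('pics/w1.npy')
px=[(x,y) for y in range(165,226) for x in range(395,465)]
w=world(i,px,depth=d)
th=np.radians(4.9);v=np.array([np.cos(th),-np.sin(th)]);u=np.array([-v[1],v[0]])
O=np.array([474.4,-142.4]); P=O-131*u
l=np.c_[(w[:,:2]-P)@v,(w[:,:2]-P)@u,w[:,2]-76]
m=(l[:,2]>20)&(abs(l[:,0])<30)&(abs(l[:,1])<60)
l=l[m]
for a in range(20,145,10):
    q=l[(l[:,2]>=a)&(l[:,2]<a+10)]
    if len(q): print(a,len(q),'x',q[:,0].min().round(1),q[:,0].max().round(1),'y',np.percentile(q[:,1],[2,50,98]).round(1))
E
```

```text
20 32 x -6.5 4.7 y [-5.   6.3  7.9]
30 19 x -5.0 3.7 y [3.1 8.2 8.9]
40 22 x -5.1 3.9 y [4.6 8.9 9.6]
50 17 x -5.1 3.6 y [ 9.1  9.7 10.1]
60 1 x -1.0 -1.0 y [10.7 10.7 10.7]
70 64 x -15.3 12.9 y [ 6.7 15.1 16. ]
80 86 x -15.1 13.1 y [-0.1 15.8 16.9]
90 103 x -15.2 13.0 y [-0.1 16.4 17.5]
100 86 x -12.9 13.0 y [ 9.1 17.3 18. ]
110 96 x -12.5 13.1 y [ 7.  18.  18.9]
120 103 x -12.6 13.0 y [ 9.5 18.7 19.9]
130 415 x -13.9 12.9 y [ 3.9 13.1 19.6]
```

```bash
python3 - <<'E'
from h import *
th=np.radians(4.9);v=np.array([np.cos(th),-np.sin(th)]);u=np.array([-v[1],v[0]])
O=np.array([474.4,-142.4]); P=O-131*u-1*v
s=monitor.sense();print(s['eef_pos'])
def T(a,r=115):
    uu=-r*np.sin(a)+9*np.cos(a)+11; z=76+r*np.cos(a)+9*np.sin(a)
    return np.r_[P+uu*u,z]
q=T(-.07)
S=np.r_[q[:2]+20*u,186]; print('start',S.round(1),(S-s['eef_pos']).round(1))
for a in [-.07,0,.1,.2,.3,.4,.5,.6,.7,.8,.85,.9,.95,1.0,1.05,1.1,1.15,1.2]: print(a,(T(a)-S).round(1))
E
```

```text
[481.78131962  45.27031722 208.00814744]
start [ 466.3 -225.   186. ] [ -15.5 -270.3  -22. ]
-0.07 [ -1.7 -19.9   4.1]
0 [ -2.4 -27.9   5. ]
0.1 [ -3.4 -39.4   5.3]
0.2 [ -4.4 -50.9   4.5]
0.3 [ -5.3 -62.2   2.5]
0.4 [ -6.3 -73.2  -0.6]
0.5 [ -7.2 -83.9  -4.8]
0.6 [ -8.1 -94.2 -10. ]
0.7 [  -8.9 -103.8  -16.2]
0.8 [  -9.7 -112.8  -23.4]
0.85 [ -10.  -117.   -27.3]
0.9 [ -10.4 -121.1  -31.5]
0.95 [ -10.7 -124.9  -35.8]
1.0 [ -11.  -128.5  -40.3]
1.05 [ -11.3 -131.8  -45. ]
1.1 [ -11.6 -134.9  -49.8]
1.15 [ -11.8 -137.8  -54.8]
1.2 [ -12.  -140.4  -59.9]
```

```bash
python3 -m pendant '[[[1,0,-0.03,0.03,0],[1,-0.0155,-0.27,0.03,0],[1,-0.0155,-0.27,0.03,0],[1,-0.0155,-0.27,0.03,0],[1,-0.0155,-0.27,0.03,0],[1,-0.0155,-0.27,0.03,0],[1,-0.0155,-0.27,0.03,0],[1,-0.0155,-0.27,0.03,0],[1,-0.0155,-0.27,0.0,0],[1,-0.0155,-0.27,-0.022,0],[1,-0.0155,-0.27,-0.022,0],[1,-0.0155,-0.27,-0.022,0]]]'
python3 - <<'E'
from h import *
s=monitor.sense();print(s['eef_pos'],s['force'],s['grip_width'])
p,d=vision.capture('scene'); save('s7',p); cv2.imwrite('pics/c11.png',cv2.resize(cv2.imread('pics/s7.png')[70:230,290:470],None,fx=3.7,fy=3.7,interpolation=cv2.INTER_CUBIC))
E
```

```text
time_s: 13.95
eef_pos: [466.9, -223.7, 187.6]
ee_rot: [-0.0, 0.999, -0.041, -0.0]
force: [0.6, -0.2, 0.6]
grip_width: 0.003
[ 466.93759839 -223.73526394  187.59845687] [ 0.57691976 -0.18183152  0.553702  ] 0.003479801602305273
```

View pics/c11.png

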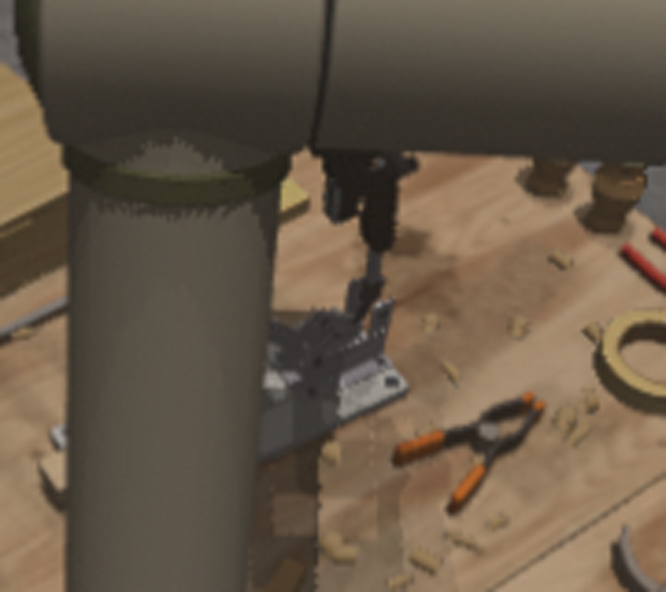

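The closed fingers stand just on the strip side of the grip (about (340,180) and (380,200) in the crop). Starting the push.

```bash
python3 -m pendant '[[[1,-0.001,-0.010,0.002,0],[1,-0.0017,-0.020,0.004,0],[1,-0.0024,-0.028,0.005,0],[1,-0.003,-0.034,0.005,0],[1,-0.0034,-0.0395,0.005,0]]]'; python3 -m pendant '[[[1,-0.0005,-0.006,0,0],[1,-0.001,-0.0115,-0.001,0],[1,-0.0015,-0.017,-0.002,0],[1,-0.002,-0.023,-0.003,0]]]'
```

```text
time_s: 14.5
eef_pos: [463.3, -264.8, 192.4]
ee_rot: [0.0, 0.999, -0.041, 0.0]
force: [0.6, 0.0, -0.1]
grip_width: 0.003
time_s: 14.9
eef_pos: [461.3, -287.1, 189.1]
ee_rot: [-0.0, 0.999, -0.041, -0.0]
force: [1.0, 2.0, -0.4]
grip_width: -0.001
```

```bash
python3 -m pendant '[[[1,-0.0005,-0.005,-0.001,0],[1,-0.001,-0.0107,-0.0026,0],[1,-0.0014,-0.016,-0.0045,0],[1,-0.0018,-0.0214,-0.0068,0],[1,-0.0018,-0.0214,-0.0068,0]]]'
python3 - <<'E'
from h import *
s=monitor.sense();print(s['eef_pos'],s['force'],s['joints'].round(2))
p,d=vision.capture('scene'); save('s8',p); cv2.imwrite('pics/c12.png',cv2.resize(cv2.imread('pics/s8.png')[70:230,320,][:, :] if 0 else cv2.imread('pics/s8.png')[80:200,360:460],None,fx=5,fy=5,interpolation=cv2.INTER_CUBIC))
E
```

```text
time_s: 15.4
eef_pos: [459.4, -308.9, 182.1]
ee_rot: [-0.0, 0.999, -0.041, -0.0]
force: [-0.4, 0.1, 0.7]
grip_width: -0.0
[ 459.36550899 -308.91239074  182.07192835] [-0.36543137  0.05692676  0.7358711 ] [-0.8   0.42  1.48 -0.    1.24 -0.72]
```

View pics/c12.png

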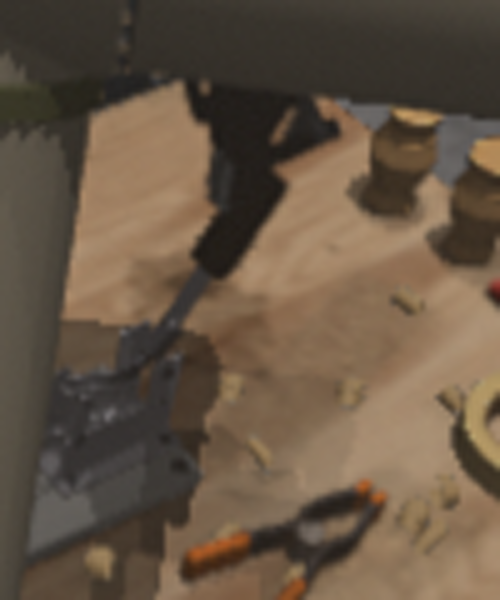

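The handle is tilting over with the fingers. Continuing.

```bash
python3 -m pendant '[[[1,-0.0005,-0.0052,-0.0025,0],[1,-0.0009,-0.0103,-0.0052,0],[1,-0.0009,-0.0103,-0.0052,0]]]'; python3 -m pendant '[[[1,-0.0004,-0.005,-0.003,0],[1,-0.0008,-0.0096,-0.0062,0],[1,-0.0008,-0.0096,-0.0062,0]]]'
```

```text
time_s: 15.75
eef_pos: [458.5, -319.1, 176.8]
ee_rot: [-0.0, 0.999, -0.041, -0.0]
force: [0.6, 0.4, -0.3]
grip_width: 0.003
time_s: 16.05
eef_pos: [457.7, -328.6, 170.6]
ee_rot: [-0.0, 0.999, -0.041, -0.0]
force: [-0.3, 0.3, 0.6]
grip_width: 0.001
```

```bash
python3 -m pendant '[[[1,-0.0004,-0.0045,-0.0035,0],[1,-0.0008,-0.009,-0.0072,0],[1,-0.0008,-0.009,-0.0072,0]]]'
```

```text
time_s: 16.35
eef_pos: [457.1, -337.5, 163.8]
ee_rot: [-0.0, 0.999, -0.041, 0.0]
force: [-0.2, 3.3, 4.8]
grip_width: 0.001
```

```bash
python3 -m pendant '[[[1,-0.0002,-0.0021,-0.002,0],[1,-0.0003,-0.0042,-0.0039,0]]]'; python3 -m pendant '[[[1,-0.0002,-0.0021,-0.0021,0],[1,-0.0004,-0.0041,-0.0042,0]]]'; python3 -m pendant '[[[1,-0.0002,-0.0019,-0.0021,0],[1,-0.0003,-0.0038,-0.0043,0]]]'
```

```text
time_s: 16.55
eef_pos: [457.1, -341.3, 160.5]
ee_rot: [-0.0, 0.999, -0.041, 0.0]
force: [0.1, 4.0, 7.8]
grip_width: 0.0
time_s: 16.75
eef_pos: [456.7, -345.5, 156.5]
ee_rot: [0.0, 0.999, -0.041, 0.001]
force: [-0.2, 4.0, 8.5]
grip_width: 0.001
time_s: 16.95
eef_pos: [456.4, -349.6, 152.2]
ee_rot: [0.0, 0.999, -0.041, 0.001]
force: [0.1, 2.9, 8.3]
grip_width: 0.002
```

Force peaked at about 9.4 N. I go on in smaller steps.

```bash
python3 -m pendant '[[[1,-0.0001,-0.0018,-0.0022,0],[1,-0.0003,-0.0036,-0.0045,0]]]'; python3 -m pendant '[[[1,-0.0001,-0.0017,-0.0023,0],[1,-0.0003,-0.0033,-0.0047,0]]]'
```

```text
time_s: 17.15
eef_pos: [456.0, -353.4, 147.7]
ee_rot: [0.001, 0.999, -0.041, 0.001]
force: [-0.4, 1.1, 6.9]
grip_width: -0.004
time_s: 17.35
eef_pos: [455.6, -357.1, 142.8]
ee_rot: [0.001, 0.999, -0.041, 0.0]
force: [-0.5, -0.4, 3.7]
grip_width: -0.001
```

```bash
python3 -m pendant '[[[1,-0.0001,-0.0008,-0.0012,0],[1,-0.0002,-0.0016,-0.0024,0]]]'
```

```text
time_s: 17.55
eef_pos: [455.3, -358.2, 139.9]
ee_rot: [0.0, 0.999, -0.041, 0.0]
force: [0.5, -0.3, 2.4]
grip_width: -0.002
```

```bash
python3 -m pendant '[[[1,-0.0001,-0.0008,-0.0012,0],[1,-0.0002,-0.0016,-0.0024,0]]]';python3 -m pendant '[[[1,-0.0001,-0.0007,-0.0012,0],[1,-0.0001,-0.0014,-0.0025,0]]]'
```

```text
time_s: 17.75
eef_pos: [455.0, -359.3, 137.1]
ee_rot: [-0.0, 0.999, -0.041, -0.0]
force: [0.1, 1.0, 0.4]
grip_width: 0.004
time_s: 17.95
eef_pos: [454.9, -360.7, 134.6]
ee_rot: [-0.0, 0.999, -0.041, -0.0]
force: [-0.4, -0.6, -0.5]
grip_width: 0.003
```

The force has faded to nothing. One more small step to be sure, then back off upwards.

```bash
python3 -m pendant '[[[1,-0.0001,-0.0007,-0.0012,0],[1,-0.0001,-0.0014,-0.0025,0],[1,-0.0001,-0.0014,-0.0025,0],[1,-0.0001,-0.0014,-0.0025,0]]]'
python3 - <<'E'
from h import *
p,d=vision.capture('scene'); save('s9',p); cv2.imwrite('pics/c13.png',cv2.resize(cv2.imread('pics/s9.png')[80:200,360:460],None,fx=5,fy=5,interpolation=cv2.INTER_CUBIC))
E
```

```text
time_s: 18.35
eef_pos: [454.9, -362.1, 132.5]
ee_rot: [-0.0, 0.999, -0.041, -0.0]
force: [-0.3, 1.0, -0.0]
grip_width: -0.001
```

View pics/c13.png

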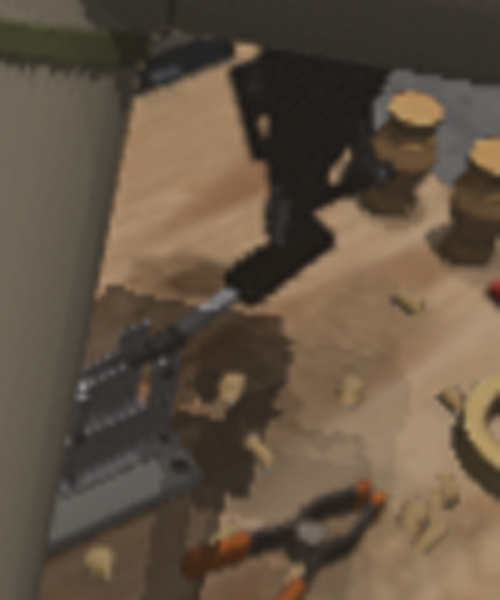

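```bash
python3 -m pendant '[[[1,0,0.0,0.03,0],[1,0,0,0.08,0],[1,0,0,0.13,0],[1,0.01,0.05,0.18,0],[1,0.025,0.40,0.18,0],[1,0.025,0.40,0.18,0],[1,0.025,0.40,0.18,0],[1,0.025,0.40,0.18,0],[1,0.025,0.40,0.18,0],[1,0.025,0.40,0.18,0],[1,0.025,0.40,0.18,0],[1,0.025,0.40,0.18,0],[1,0.025,0.40,0.18,0],[1,0.025,0.40,0.18,0]]]'
python3 - <<'E'
from h import *
import pickle
s=monitor.sense();print(s['eef_pos'],s['force'])
i=wristinfo(s); p,d=vision.capture('wrist'); save('wa',p); pickle.dump((i,d),open('pics/wa.pkl','wb'))
cv2.imwrite('pics/c14.png',cv2.resize(cv2.imread('pics/wa.png')[150:340,250:400],None,fx=3,fy=3,interpolation=cv2.INTER_CUBIC))
p,d=vision.capture('top'); save('ta',p); np.save('pics/ta.npy',d)
cv2.imwrite('pics/c15.png',cv2.resize(cv2.imread('pics/ta.png')[135:225,300:440],None,fx=5.5,fy=5.5,interpolation=cv2.INTER_CUBIC))
E
```

```text
time_s: 19.8
eef_pos: [479.9, 37.6, 312.5]
ee_rot: [0.0, 0.999, -0.041, 0.0]
force: [-0.1, -0.8, -0.3]
grip_width: -0.0
[479.87695082  37.55518058 312.49602496] [-0.08318787 -0.82659929 -0.27244044]
```

View pics/c14.png

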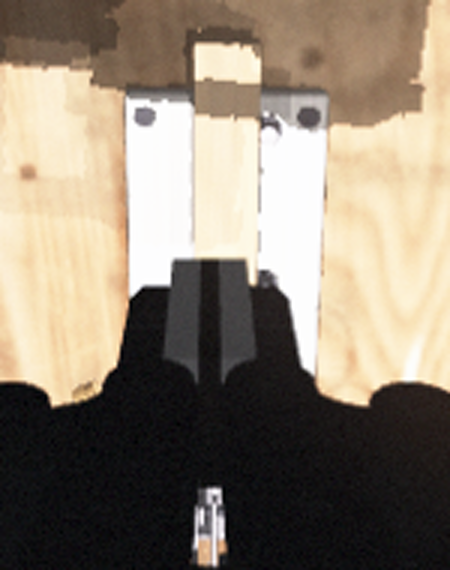

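View pics/c15.png

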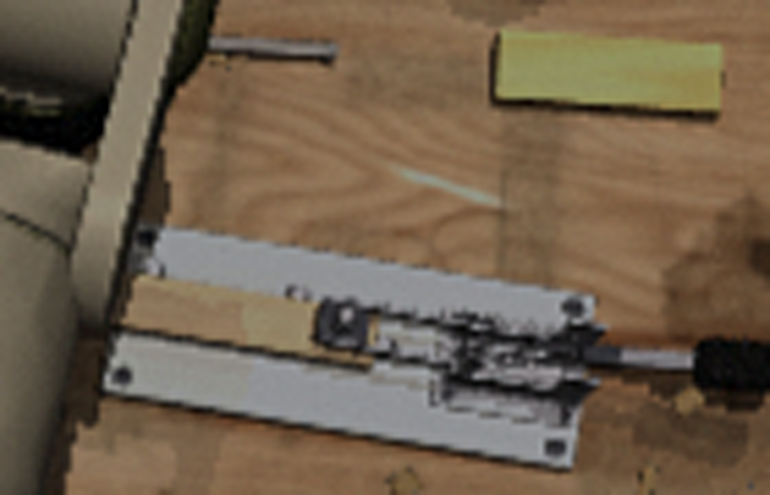

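The handle stays down and the pad sits on the strip's end at (342,325) in the crop. I check the handle angle from depth and the strip pose.

```bash
python3 - <<'E'
from h import *
import pickle
i=vision.camera_info('top'); d=np.load('pics/ta.npy')
th=np.radians(4.9);v=np.array([np.cos(th),-np.sin(th)]);u=np.array([-v[1],v[0]])
O=np.array([471,-138.5]); P=O-131*u
px=[(x,y) for y in range(190,212) for x in range(405,450)]
w=world(i,px,depth=d); l=np.c_[(w[:,:2]-P)@v,(w[:,:2]-P)@u,w[:,2]-76]
l=l[(l[:,2]>-10)&(l[:,1]<-20)&(abs(l[:,0])<25)]
for a in range(-140,-20,15):
    q=l[(l[:,1]>=a)&(l[:,1]<a+15)]
    if len(q): print(a+7,len(q),np.median(q[:,2]).round(1))
g=l[(l[:,1]<-70)&(l[:,1]>-118)];k=np.polyfit(g[:,1],g[:,2],1);print('elev',np.arctan(-k[0]),k)
i,d=pickle.load(open('pics/wa.pkl','rb'))
f=lambda a:np.array(a,float)/3+[250,150]-.4
w=world(i,f([(192,42),(262,42),(257,280),(192,258)]),z=33)[:,:2]; pc=world(i,f([(126,98),(327,98)]),z=15)[:,:2]
print('overhang',(w[:2].mean(0)-pc.mean(0))@u,'edges vs plate centre x',(w-pc.mean(0))@v)
E
```

```text
-133 8 50.5
-118 46 52.2
-103 53 46.2
-88 47 41.2
-73 47 35.8
-58 28 27.2
-43 18 20.8
-28 17 13.8
elev 0.33717000067660974 [-0.35055594 10.3230801 ]
overhang 33.465643348828166 edges vs plate centre x [-17.96965005  17.12768283  17.22225838 -18.30393698]
```

The handle rests 0.34 rad above level, against an expected stop of about 0.36, so it is past the dead point. The overhang reads 33.5 mm in this coarse view, so I repeat the closer view used before to settle that.

```bash
python3 -m pendant '[[[0,0.002,0.008,-0.04,0],[-0.05,0.002,0.008,-0.08,0],[-0.05,0.002,0.008,-0.102,0],[-0.05,0.002,0.008,-0.102,0],[-0.05,0.002,0.008,-0.102,0]]]'
python3 - <<'E'
from h import *
import pickle
s=monitor.sense(); i=wristinfo(s); p,d=vision.capture('wrist'); save('wb',p); pickle.dump((i,d),open('pics/wb.pkl','wb'))
cv2.imwrite('pics/c16.png',cv2.resize(cv2.imread('pics/wb.png')[175:340,270:380],None,fx=3.6,fy=3.6,interpolation=cv2.INTER_CUBIC))
E
```

```text
time_s: 20.4
eef_pos: [482.3, 45.0, 211.4]
ee_rot: [0.0, 0.999, -0.042, 0.0]
force: [0.7, 0.8, 0.2]
grip_width: 0.527
```

View pics/c16.png

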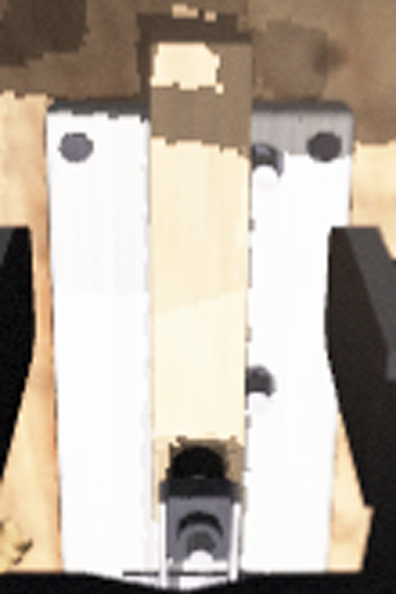

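Relative to the bolts and pins, the strip is where it was before clamping (far-end row 42, bolts row 147, earlier 44 and 150). The pad lies on its end, and the fingers touch nothing. Handing in.

```bash
python3 - <<'E'
from h import *
print(order.finish_job()); s=monitor.sense(); print(s['time_s'],s['force'])
E
```

```text
the job is handed in; nothing more can be done
None
the job is handed in; nothing more can be done
```

The strip is seated against all three pins and the toggle clamp is shut on it. I handed the job in at about 20.5 s. No verdict is reported, and the pad's force on the strip can't be measured directly.

- **Seating:** I slid the strip home by feel, and the wrist force stayed at or below about 15 N sideways. Before clamping, the side pins measured (22.4, 44.7) and (22.1, -45.2) mm in the strip's frame, against 22, ±45 expected. The end overhang measured 30.0 mm, as it should be.
- **Clamping:** The handle force peaked at about 9.4 N and faded to zero near the expected dead point. After I let go, the handle stayed down at 0.34 rad above level (expected stop about 0.36), with the pad on the strip.
- **Checks that disagreed:** One distant view after clamping gave an overhang of 33.5 mm. A closer view from the same spot as before showed no visible shift between strip, bolts and pins, so I took the 33.5 mm as a reading error. The top camera also placed the fixture about 4 mm away from the wrist camera's estimate. I used the wrist value, and contact with the pins agreed with it to about 1 mm.
- **Bystanders:** No move went near them, though I did not measure their positions again at the end.

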